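# Set up the still life for the drawing class

### The job

Set up the still life on the plywood display board: stand the clay angel in the middle of the round turntable, the lidded glass jar in the middle of the square wooden block, the small clay pot on the board midway between turntable and block, in line with their middles, and the large clay pot on the board straight in front of the turntable (on the board's front side, nearest the robot), leaving a gap of about 20 mm between pot and turntable. Everything stands upright, pots mouth up, whichever way round it faces; leave the blue cup and the yellow-capped paint pot where they are.

Things in the scene. Friction and masses are not known exactly. Their poses are not given: they have to be found in the camera images.
- board: Fixed plywood display board, 220 mm deep (its x) by 340 mm wide (its y), 12 mm thick, lying on the table. Origin at the centre of its underside; +x points to its back, away from the robot, +y to the left seen from the robot. A dark wooden strip 10 mm wide runs along the whole back edge, its top 22 mm above the table. Moved and turned by up to about 13 degrees between runs.
- turntable: Fixed round modelling turntable on the board: grey metal disc of 100 mm diameter on a darker narrower foot, 34 mm high in all (flat top 46 mm above the table); it does not turn. Origin at the centre of its underside, on the board's top; axes as the board's. Its centre lies 45 mm behind the board's centre and 100 mm to the left or the right of it (the block takes the other side).
- block: Fixed square block of plain brown wood on the board, 80 x 80 mm, 40 mm high (flat top 52 mm above the table). Origin at the centre of its underside, on the board's top; axes as the board's. Its centre lies 45 mm behind the board's centre and 100 mm to the side that the turntable does not take.
- angel: Loose white clay angel, 116 mm tall, about 0.22 kg. Origin at the centre of its round foot (62 mm diameter); z up. Tapering skirt; two short wings at its back (+x) reach 45 mm to each side (its y) and end below 75 mm height. Above them the round head (80 to 116 mm high, widest at 100 mm: 36 mm diameter), which can be gripped from above from any direction.
- jar: Loose green glass jar, 60 mm diameter, 90 mm tall, closed with a steel lid, about 0.24 kg. Origin at the centre of its underside; z up. Straight round sides, best gripped about 50 mm above the underside.
- small_pot: Loose small open clay pot of red-brown terracotta, 42 mm tall, outside diameter 38 mm at the foot and 44 mm at the rim, wall 4 mm, about 0.06 kg. Origin at the centre of its underside; z up.
- large_pot: Loose large open clay pot of the same terracotta, 62 mm tall, outside diameter 54 mm at the foot and 62 mm at the rim, wall 4 mm, about 0.14 kg. Origin at the centre of its underside; z up.
- glass: Bystander: loose open blue ceramic cup without handle, 60 mm diameter, 75 mm tall. Origin at the centre of its underside. Stays where it is.
- paint: Bystander: loose small white plastic paint pot with a yellow cap, 38 mm diameter, 40 mm tall. Origin at the centre of its underside. Stays where it is.
Things that resemble listed ones, but are neither listed nor needed, are in the scene too. Leave any red or turquoise look-alike of the jar alone.

How it is judged:
By the outcome, as a careful person would: the job done as asked, in the order asked, and still so for the second after the job is handed in, with the robot touching nothing.
It also fails if it takes over 115 s, if anything falls off the work surface, if the arm or the gripper's body presses on something with over 40 N, if the wrist force passes 120 N, or if a joint passes its speed limit or range.

### The arm

A 7-joint arm with a two-finger parallel gripper is mounted at the origin on the work surface. World frame = base frame: x ahead of the robot, y to its left, z up, the work surface at z = 0. Lengths are in mm, angles in rad, forces in N, time in s.
With the tool pointing down it reaches from about 425 to 1025 mm from the base axis. Payload 9.4 kg.
Tool frame: the origin (TCP) lies at the very end of the fingers, on their centre line; the grasp point (between the pads) lies tcp_to_grasp behind it (tcp_to_grasp is the distance from the TCP to the grasp point, in mm); z points along the fingers, y is the line along which they close (so a half turn about z gives the same grasp; the last joint's range is limited). The gripper opens to 93 mm and grips with 3 to 60 N. Pads are 15 mm wide; open, the fingers measure 128 mm over their backs; the gripper's body (75 mm by 188 mm) begins 65 mm behind the grasp point.
Start: joints at [1.071, 0.599, -0.003, 1.599, 0.002, 0.943, -0.08], TCP at [297.469, -661.163, 218.618] pointing down, gripper open.
Joint ranges: [-2.57, 2.57], [-0.35, 1.97], [-1.29, 1.29], [0.11, 2.56], [-1.05, 4.19], [0.11, 1.86], [-2.63, 2.63]. Speed limits (rad/s): [2.22, 2.22, 3.01, 3.01, 3.14, 3.14, 3.14].

### API

Orientations are given as a rotation vector (axis times angle).
In Python, from cell import state, camera, camera_params, hand_in, boxes_of, masks_of, tcp_to_grasp gives the robot as it stands.
- The arm moves only by the shell command python3 -m handwheel 'ROWS' [FORCE]. ROWS is JSON, one flat list of numbers, 7 for each row, row after row: the turn, a rotation vector about the tool's x, y, z in units of 5 degrees (1.0 is 5 degrees), then the shift along the tool's x, y, z in units of 25 mm (1.0 is 25 mm), then the closure, from 0 (fully open) to 1 (shut). A call has 1 to 5 rows; each row shifts and turns the commanded pose from where the row before left it, along the tool's axes as they then stand; what a row does not reach is not made up. A row lasts 1/12 s, in which the tool goes at most 41.7 mm and 7.16 degrees, less where a joint would pass 70% of its speed; a pose out of reach is approached as far as the arm can. A call is refused whole if a number of a shift passes 1 or a number of a turn 1, either way. A call with a gripper value outside its range is refused whole. The fingers move at their own pace and stop on an object; FORCE is the grip in N (left out, the last holds). Time passes only in rows, so rows that do not move let the fingers close. It gives the time, the measured TCP pose, the force, the opening and the grip force at its end, in the units of the state.
- state(): the state, without advancing time (a new reading comes with each control period).
- camera(name): name is "scene" or "top"; returns (picture, depth): 480x640x3 uint8, red, green, blue; 480x640 float32, mm along the optical axis (not along the pixel's ray), 0 where there is no reading.
- camera_params(name): a dict with "fx", "fy", "cx", "cy" (pixels), "k1" (the pictures are not rectified: a ray, as slopes to the right and down, at radius r is drawn at 1 + k1 r^2 times it, then the intrinsics apply), "pose" (4x4, takes a point from camera to world coordinates). Camera axes: x right, y up, looking along -z (the intrinsics and any distortion apply to the point x, -y, -z); pixel columns grow to the right and rows downward; lengths in mm; the calibration is good to about 2 mm. A picture is of the moment at which its call begins. camera_params takes no time and is no camera call.
- hand_in(): hands the job in; it is judged then, once.
Trained networks look in the newest picture that a camera, given by its name, has taken for a name from the list of things; names that differ only in an ending like _2 or _b are one class to them, and where a whole thing is asked for, a point or a joint stands for the part that bears it (a point fixed in the world has none). Each returns a list of dicts, best first, with "conf" (0 to 1); they miss things now and then, are a little off and sometimes report something else, mostly with a low value. They report only what shows in the picture. A call takes as long as a camera call. They do not tell look-alikes from the thing itself.
- boxes_of(camera, label): "point" ([x, y, z] in mm, in world coordinates, good to about 4 mm: the middle of the surface that is visible of it).
- masks_of(camera, label): "mask" (480x640 bool, what is visible of it).
The state is a dict: "t": time; "joints": joint angles; "joint_velocities": joint speeds; "joint_torque": joint torques, N m; "position": TCP position; "tool_rot": TCP orientation; "force": force on the tool from outside, world axes, zero at the start; "ft_torque": the same for the moment, N m; "opening": finger opening in mm; "grip_force": force on a finger pad.
Only numpy, scipy, OpenCV 4.12 (cv2) and the standard library are available. Lean on these libraries where they do the work, as an engineer would, in place of code of your own. Each camera call takes 0.05 s, during which the arm holds its last target. There are 200 camera calls.

## Working session

There is one attempt and no reset: what is moved stays moved. The work goes in short steps, Python scripts to look and compute and a shell command to move; the robot and the scene stay as the last step left them, time stands still between calls to the robot, and variables do not carry over. Pictures are saved under pics/ and viewed, at most 14 in all, crops included, and the job is handed in when it is done.

```bash
ls; mkdir -p pics; python3 - <<'E'
from cell import *
import cv2
for c in("scene","top"):
    p,d=camera(c); cv2.imwrite(f"pics/{c}0.png",p[:,:,::-1]); q=camera_params(c); print(c,q)
    for n in "board turntable block angel jar small_pot large_pot glass paint".split():
        print(c,n,[([round(float(v)) for v in b["point"]],round(b["conf"],2)) for b in boxes_of(c,n)])
print(state(),tcp_to_grasp)
E
```

```text
pics
scene {'fx': 547.3549970608714, 'fy': 547.3549970608714, 'cx': 319.45017353225205, 'cy': 233.97756006059652, 'k1': -0.11754398006917013, 'pose': array([[-8.71075820e-01, -2.95061384e-01,  3.92639395e-01,
         9.54883987e+02],
       [ 4.90855151e-01, -4.95363951e-01,  7.16711781e-01,
         7.57920014e+02],
       [-1.69745681e-02,  8.17039372e-01,  5.76331961e-01,
         6.79160655e+02],
       [ 0.00000000e+00,  0.00000000e+00,  0.00000000e+00,
         1.00000000e+00]])}
scene board [([547, 60, 15], 0.89)]
scene turntable [([625, -45, 49], 0.91)]
scene block [([609, 155, 52], 0.78)]
scene angel [([385, -296, 52], 0.77)]
scene jar [([492, -306, 56], 0.95), ([497, -420, 63], 0.92), ([387, -398, 56], 0.84), ([382, -294, 53], 0.62)]
scene small_pot [([622, 343, 29], 0.95)]
scene large_pot [([612, -318, 40], 0.62)]
scene glass [([384, 305, 56], 0.61)]
scene paint [([510, 323, 41], 0.66)]
top {'fx': 441.8356273005948, 'fy': 441.8356273005948, 'cx': 319.5303811048316, 'cy': 242.6478115551312, 'k1': 0.014275374545232792, 'pose': array([[-1.15838153e-01,  9.61707042e-01, -2.48
[... 737 characters left out ...]
.59928307, -0.00250582,  1.59936503,  0.00179645,
        0.94288618, -0.0797929 ]), 'joint_velocities': array([ 2.35488341e-04,  1.08211886e-03,  7.41371383e-05,  9.02818650e-04,
       -5.10445498e-04,  2.08722106e-03, -3.10243484e-04]), 'joint_torque': array([ 1.08710054e-03, -7.64845848e+01,  1.49728149e+00, -2.52709275e+01,
       -5.23699529e-02,  1.06897956e-02, -2.20179919e-05]), 'position': array([ 297.49517153, -661.18005318,  218.64240509]), 'tool_rot': array([ 3.07157306e+00,  6.59246417e-01, -3.35386507e-05]), 'force': array([ 0.23436303, -0.0164572 , -0.50960516]), 'ft_torque': array([-0.03192557, -0.02037103, -0.02353998]), 'grip_force': 0.0, 'opening': 92.71485886833206} 18.8
```

View pics/scene0.png

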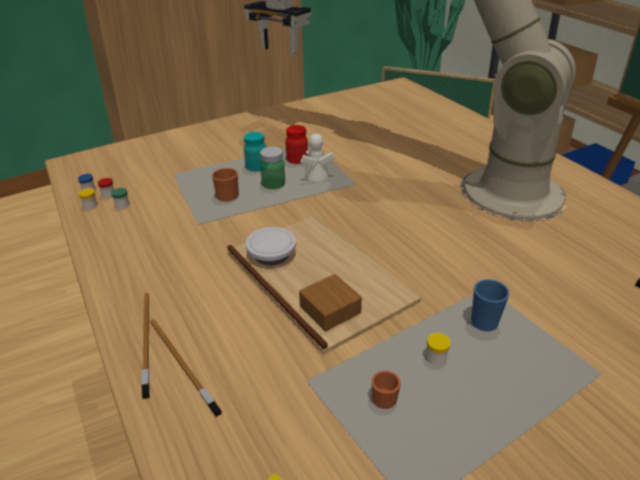

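View pics/top0.png

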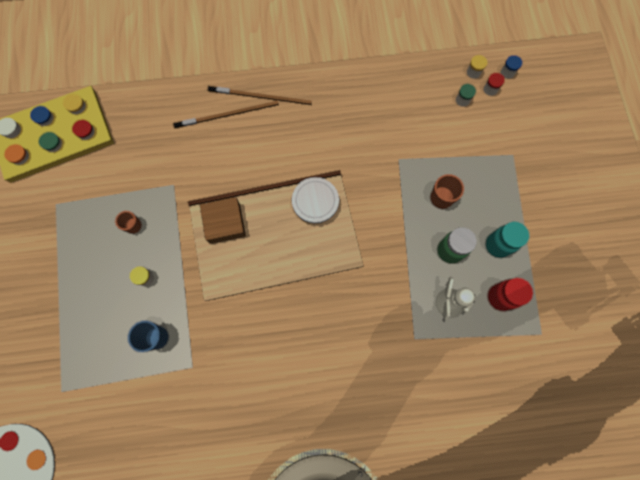

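The scene view shows three jar-shaped things: turquoise (255,150), red (296,143) and green (272,168), the last at (458,245) in the top view. Only the green one with the steel lid fits the jar. The angel is at scene (316,158), top (462,298). The large pot is at top (448,190), the small pot at top (127,222). The turntable is at top (315,200) and the block at top (222,218).

```bash
cat >h.py <<'E'
from cell import *
import numpy as np, cv2
from scipy.optimize import least_squares
def cloud(c):
    p,d=camera(c); q=camera_params(c); v,u=np.mgrid[:480,:640]
    K=np.array([[q["fx"],0,q["cx"]],[0,q["fy"],q["cy"]],[0,0,1]])
    s=cv2.undistortPoints(np.stack([u,v],-1).reshape(-1,1,2).astype(np.float64),K,np.array([q["k1"],0,0,0.]))[:,0].reshape(480,640,2)
    P=np.stack([s[...,0]*d,-s[...,1]*d,-d],-1)@q["pose"][:3,:3].T+q["pose"][:3,3]
    P[d<=0]=np.nan
    return p,P
def sel(P,xy,r,z0,z1):
    return P[(np.hypot(P[...,0]-xy[0],P[...,1]-xy[1])<r)&(P[...,2]>z0)&(P[...,2]<z1)]
def fit(Q,R):  # circle of known radius, robust
    f=lambda c:np.hypot(Q[:,0]-c[0],Q[:,1]-c[1])-R
    return least_squares(f,Q[:,:2].mean(0),loss="soft_l1",f_scale=1.).x
def enc(Q):
    (x,y),r=cv2.minEnclosingCircle(Q[:,:2].astype(np.float32)); return np.round([x,y,r],1)
E
python3 - <<'E'
from h import *
for c in("scene","top"):
    p,P=cloud(c)
    if c=="top": cv2.imwrite("pics/crop.png",cv2.resize(p[150:340,390:550],None,fx=3,fy=3)[:,:,::-1])
    else: cv2.imwrite("pics/crop2.png",cv2.resize(p[110:215,190:350],None,fx=4,fy=4)[:,:,::-1])
    def show(n,Q,R): print(c,n,len(Q),"z",np.round(np.percentile(Q[:,2],[5,50,95]),1),"fit",fit(Q,R).round(1),"mean",Q[:,:2].mean(0).round(1),"enc",enc(Q))
    show("jarlid",sel(P,(482,-312),48,84,98),26)
    show("jarbody",sel(P,(482,-312),48,15,60),30)
    show("head",sel(P,(375,-299),60,85,112),17)
    show("L rim",sel(P,(613,-335),50,55,68),30.5)
    show("L body",sel(P,(613,-335),50,8,50),29)
    show("S rim",sel(P,(622,345),40,37,47),21.5)
    show("S body",sel(P,(622,345),40,8,35),20)
    show("tt",sel(P,(620,-50),70,40,52),50)
    Q=sel(P,(600,147),75,47,57); r=cv2.minAreaRect(Q[:,:2].astype(np.float32)); print(c,"block",r,np.median(Q[:,2]),Q.mean(0).round(1))
    show("glass",sel(P,(382,305),50,20,80),30); show("paint",sel(P,(502,318),40,25,50),19)
    m=masks_of(c,"board")[0]["mask"]; Q=P[m&(P[...,2]>6)&(P[...,2]<17)]; print("board",cv2.minAreaRect(Q[:,:2].astype(np.float32)))
E
```

```text
scene jarlid 228 z [84.9 90.4 92.1] fit [ 485.9 -331.9] mean [ 488.3 -327.7] enc [ 486.4 -330.4   28.5]
scene jarbody 402 z [17.3 38.2 57.6] fit [ 485.3 -332.8] mean [ 494.8 -310.9] enc [ 488.4 -325.6   30.1]
scene head 151 z [ 87.4 101.5 110.9] fit [ 374.4 -311.6] mean [ 380.9 -300.8] enc [ 378.  -307.8   18.3]
scene L rim 193 z [55.3 60.  64. ] fit [ 607.3 -335.7] mean [ 606.  -334.7] enc [ 607.9 -337.    33.3]
scene L body 439 z [10.8 34.9 48.8] fit [ 606.5 -336.8] mean [ 610.9 -324.1] enc [ 607.5 -335.4   31.7]
scene S rim 289 z [37.6 41.7 43.9] fit [622.5 343.4] mean [622.2 342.4] enc [622.2 342.4  22.5]
scene S body 528 z [ 9.7 22.6 33.8] fit [623.3 343.7] mean [622.7 343.8] enc [623.1 343.9  21. ]
scene tt 1321 z [43.2 47.9 50. ] fit [618.5 -58.8] mean [621.7 -51.7] enc [618.1 -55.5  52.8]
scene block ((599.9978637695312, 142.6888885498047), (81.18494415283203, 83.04013061523438), 5.583468914031982) 53.11584709774644 [601.7 145.7  52.9]
scene glass 1353 z [26.3 57.1 75.4] fit [375.6 295.2] mean [379.2 299.1] enc [377.2 295.1  31.6]
scene paint 427 z [27.5 40.5 42.6] fit [500.6
[... 689 characters left out ...]
5 41.2 43.8] fit [620.6 342.7] mean [619.9 342.7] enc [620.5 343.1  22.9]
top S body 219 z [ 9.3 22.2 33.6] fit [619.6 341.6] mean [621.3 342.9] enc [620.5 341.6  21.3]
top tt 1672 z [43.7 46.4 49. ] fit [624.4 -58.6] mean [617.7 -56.4] enc [619.1 -56.4  50.3]
top block ((598.928466796875, 142.072509765625), (81.27156066894531, 80.19235229492188), 5.650278568267822) 51.92427040601979 [597.6 141.5  51.9]
top glass 800 z [24.8 58.6 76. ] fit [374.4 293. ] mean [376.  300.4] enc [374.7 296.5  30.9]
top paint 299 z [34.8 40.  42.1] fit [501.6 317.7] mean [500.1 315.2] enc [500.3 316.3  19.4]
board ((560.0171508789062, 37.972686767578125), (212.19606018066406, 340.43505859375), 5.676201820373535)
```

View pics/crop2.png

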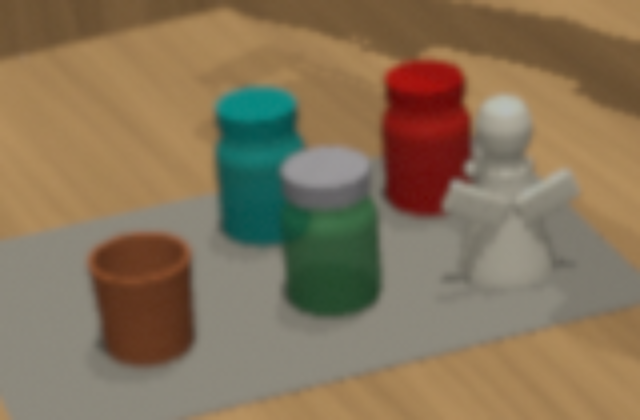

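The enlarged crop shows the green jar with its grey steel lid at crop (330,230). Turquoise and red jars stand beside it, and the angel is at (505,190). Both cameras agree on positions to about 2 mm, and the board is turned 5.65°. I'll turn the tool so that its y axis lies along the board's x, then move over the angel.

```bash
cat >plan.py <<'E'
import sys; from cell import state; import numpy as np
from scipy.spatial.transform import Rotation as R
s=state(); M=R.from_rotvec(s["tool_rot"]); m=M.as_matrix()
T={"angel":(375.5,-311.4),"jar":(485.7,-331.5),"small":(621.5,342.8),"large":(606,-335),"tt":(619,-56.7),"block":(599.3,142.4),"mid":(609.2,42.9),"front":(519,-66.5)}
a=sys.argv[1:]; yaw=float(a[2]) if len(a)>2 else 95.65
c,sn=np.cos(np.radians(yaw)),np.sin(np.radians(yaw))
D=np.array([[c,sn,0],[sn,-c,0],[0,0,-1.]])
if a: print("turn units",(np.degrees((M.inv()*R.from_matrix(D)).as_rotvec())/5).round(2),"shift units (in target axes)",(D.T@(np.array([*T[a[0]],float(a[1])])-s["position"])/25).round(2))
print("t",round(s["t"],2),s["position"].round(1),"open",round(s["opening"],1),"grip",round(s["grip_force"],1),"F",s["force"].round(1),"q",s["joints"].round(2))
E
python3 -m handwheel '[0,0,-1,0,0,0,0,0,0,-1,0,0,0,0,0,0,-1,0,0,0,0,0,0,-1,0,0,0,0,0,0,-1,0,0,0,0]' 20
python3 -m handwheel '[0,0,-1,0,0,0,0,0,0,-1,0,0,0,0,0,0,-1,0,0,0,0,0,0,-1,0,0,0,0,0,0,-1,0,0,0,0]'
python3 -m handwheel '[0,0,-1,0,0,0,0,0,0,-1,0,0,0,0,0,0,-1,0,0,0,0,0,0,-1,0,0,0,0,0,0,-0.3,0,0,0,0]'
python3 plan.py angel 200
```

```text
t: 1.62
position: [297.5, -661.2, 218.6]
tool_rot: [2.853, 1.315, -0.0]
force: [-0.7, 0.2, -0.7]
opening: 93.6
grip_force: 0.0
t: 2.03
position: [297.4, -661.2, 218.6]
tool_rot: [-2.501, -1.901, 0.0]
force: [-0.1, -0.0, 0.3]
opening: 93.2
grip_force: 0.0
t: 2.45
position: [297.2, -661.3, 218.6]
tool_rot: [-2.103, -2.334, 0.0]
force: [0.4, -0.3, 0.4]
opening: 92.8
grip_force: 0.0
turn units [-0.   -0.    0.06] shift units (in target axes) [13.62  4.49  0.74]
t 2.45 [ 297.2 -661.3  218.6] open 92.8 grip 0.0 F [ 0.4 -0.3  0.4] q [ 1.28  0.62 -0.34  1.58  0.24  0.98  0.96]
```

```bash

python3 -m handwheel '[0,0,0,0.5,0.3,0,0,0,0,0,1,0.3,0,0,0,0,0,1,0.3,0,0,0,0,0,1,0.3,0,0,0,0,0,1,0.3,0,0]' >/dev/null
python3 -m handwheel '[0,0,0,1,0.3,0,0,0,0,0,1,0.3,0,0,0,0,0,1,0.3,0,0,0,0,0,1,0.3,0,0,0,0,0,1,0.3,0,0]' >/dev/null
python3 -m handwheel '[0,0,0,1,0.3,0,0,0,0,0,1,0.3,0,0,0,0,0,1,0.3,0,0,0,0,0,1,0.3,0,0,0,0,0,0.1,0.3,0,0]' 
python3 -m handwheel '[0,0,0,0,0,0,0,0,0,0,0,0,0,0]' 
python3 plan.py angel 82
```

```text
t: 3.7
position: [375.1, -306.5, 218.9]
tool_rot: [-2.105, -2.33, -0.0]
force: [-1.0, 0.3, -0.6]
opening: 93.0
grip_force: 0.0
t: 3.87
position: [375.9, -311.6, 218.9]
tool_rot: [2.108, 2.329, -0.0]
force: [-0.4, -0.5, -0.1]
opening: 92.9
grip_force: 0.0
turn units [0.   0.01 0.01] shift units (in target axes) [ 0.01 -0.01  5.47]
t 3.87 [ 375.9 -311.6  218.9] open 92.9 grip 0.0 F [-0.4 -0.5 -0.1] q [ 0.89  0.34 -0.41  2.11  0.21  0.72  0.45]
```

```bash

python3 -m handwheel '[0,0,0,0,0,1,0,0,0,0,0,0,1,0,0,0,0,0,0,1,0,0,0,0,0,0,1,0,0,0,0,0,0,0.8,0]' >/dev/null
python3 -m handwheel '[0,0,0,0,0,0.45,0,0,0,0,0,0,0.2,0,0,0,0,0,0,0,0.5,0,0,0,0,0,0,1,0,0,0,0,0,0,1]' 20
python3 -m handwheel '[0,0,0,0,0,0,1,0,0,0,0,0,0,1,0,0,0,0,0,0,1,0,0,0,0,0,0,1]'; python3 plan.py
```

```text
t: 4.7
position: [375.7, -312.3, 83.1]
tool_rot: [2.108, 2.328, -0.0]
force: [1.0, 0.1, 0.1]
opening: 77.5
grip_force: 0.0
t: 5.03
position: [375.6, -311.8, 82.7]
tool_rot: [2.107, 2.329, -0.0]
force: [-0.5, 0.6, 0.6]
opening: 50.8
grip_force: 0.0
t 5.03 [ 375.6 -311.8   82.7] open 50.8 grip 0.0 F [-0.5  0.6  0.6] q [ 0.77  0.55 -0.28  2.24  0.38  0.39  0.28]
```

```bash

python3 -m handwheel '[0,0,0,0,0,0,1,0,0,0,0,0,0,1,0,0,0,0,0,0,1,0,0,0,0,0,0,1]'
python3 -m handwheel '[0,0,0,0,0,0,1,0,0,0,0,0,0,1]'; python3 plan.py tt 129
```

```text
t: 5.37
position: [375.4, -311.6, 82.4]
tool_rot: [-2.108, -2.329, 0.0]
force: [-1.6, -0.4, 1.9]
opening: 34.0
grip_force: 20.0
t: 5.53
position: [375.4, -311.7, 82.4]
tool_rot: [-2.108, -2.33, 0.0]
force: [-0.4, -0.8, 3.5]
opening: 33.7
grip_force: 20.0
turn units [-0.    0.    0.01] shift units (in target axes) [ 9.19 10.7  -1.86]
t 5.53 [ 375.4 -311.7   82.4] open 33.7 grip 20.0 F [-0.4 -0.8  3.5] q [ 0.77  0.55 -0.28  2.24  0.38  0.39  0.28]
```

```bash

python3 -m handwheel '[0,0,0,0,0,-0.2,1,0,0,0,0,0,-0.6,1,0,0,0,0,0,-1,1,0,0,0,0,0,-1,1,0,0,0,0,0,-0.8,1]' 30
python3 -m handwheel '[0,0,0,0.3,0.3,-0.4,1,0,0,0,0.6,0.7,0,1,0,0,0,0.7,0.8,0,1,0,0,0,0.7,0.8,0,1,0,0,0,0.7,0.8,0,1]' >/dev/null
python3 -m handwheel '[0,0,0,0.7,0.8,0,1,0,0,0,0.7,0.8,0,1,0,0,0,0.7,0.8,0,1,0,0,0,0.7,0.8,0,1,0,0,0,0.7,0.8,0,1]' >/dev/null
python3 -m handwheel '[0,0,0,0.7,0.8,0,1,0,0,0,0.7,0.9,0,1,0,0,0,0.7,0.8,0,1,0,0,0,0.6,0.8,0,1,0,0,0,0.3,0.5,0,1]' >/dev/null
python3 -m handwheel '[0,0,0,0,0,0,1,0,0,0,0,0,0,1,0,0,0,0,0,0,1]'
python3 plan.py tt 129; python3 - <<'E'
from h import *
for c in("scene","top"):
    p,P=cloud(c); cv2.imwrite(f"pics/{c}1.png",p[:,:,::-1])
    Q=sel(P,state()["position"][:2],60,80,115); print(c,len(Q),enc(Q),Q.mean(0))
E
```

```text
t: 5.95
position: [375.5, -311.4, 173.9]
tool_rot: [-2.107, -2.33, -0.001]
force: [-0.4, -0.6, -2.0]
opening: 33.9
grip_force: 30.0
t: 7.45
position: [629.3, -48.4, 181.8]
tool_rot: [-2.108, -2.328, 0.003]
force: [0.2, 0.1, -2.2]
opening: 33.7
grip_force: 30.0
turn units [-0.02  0.01  0.01] shift units (in target axes) [-0.29 -0.44  2.11]
t 7.45 [629.3 -48.4 181.8] open 33.7 grip 30.0 F [ 0.2  0.1 -2.2] q [ 0.24  0.55 -0.38  1.84  0.27  0.8  -0.18]
scene 220 [630.9 -45.6  30.7] [637.00891276 -27.96842464 108.33093699]
top 37 [603.3 -50.7  15.3] [600.33731587 -49.92915896 106.25902133]
```

View pics/scene1.png

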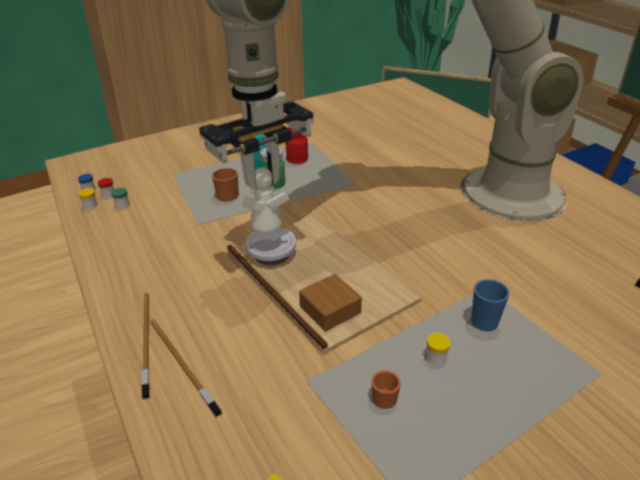

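The scene view shows the angel upright in the gripper at (265,205), above the turntable at (270,245). Correcting and lowering.

```bash

python3 -m handwheel '[0,0,0,-0.29,-0.44,0,1,0,0,0,0,0,0.7,1,0,0,0,0,0,0.7,1,0,0,0,0,0,0.4,1,0,0,0,0,0,0.2,1]' >/dev/null
python3 -m handwheel '[0,0,0,0,0,0.1,1,0,0,0,0,0,0,1,0,0,0,0,0,0,1]'; python3 plan.py tt 129
```

```text
t: 8.22
position: [620.4, -55.8, 130.4]
tool_rot: [2.107, 2.329, 0.001]
force: [0.0, -0.2, -1.1]
opening: 33.7
grip_force: 30.0
turn units [0.01 0.   0.01] shift units (in target axes) [-0.03 -0.06  0.06]
t 8.22 [620.4 -55.8 130.4] open 33.7 grip 30.0 F [ 0.  -0.2 -1.1] q [ 0.23  0.6  -0.35  1.9   0.31  0.69 -0.21]
```

```bash

python3 -m handwheel '[0,0,0,-0.03,-0.05,0.05,1,0,0,0,0,0,0.04,1,0,0,0,0,0,0,1,0,0,0,0,0,0,1]'
python3 -m handwheel '[0,0,0,0,0,0,0.5,0,0,0,0,0,0,0.2,0,0,0,0,0,0,0,0,0,0,0,0,0,0,0,0,0,0,0,0,0]'; python3 plan.py tt 129
```

```text
t: 8.55
position: [619.3, -56.9, 128.5]
tool_rot: [2.107, 2.329, 0.0]
force: [-0.8, -0.7, 6.6]
opening: 33.8
grip_force: 30.0
t: 8.97
position: [619.0, -56.4, 127.5]
tool_rot: [-2.107, -2.33, -0.0]
force: [0.8, 0.2, -0.4]
opening: 62.2
grip_force: 0.0
turn units [-0.   -0.    0.02] shift units (in target axes) [-0.01 -0.   -0.06]
t 8.97 [619.  -56.4 127.5] open 62.2 grip 0.0 F [ 0.8  0.2 -0.4] q [ 0.23  0.61 -0.35  1.91  0.32  0.68 -0.21]
```

```bash

python3 -m handwheel '[0,0,0,0,0,-0.4,0,0,0,0,0,0,-0.8,0,0,0,0,0,0,-1,0,0,0,0,0,0,-1,0,0,0,0,0,0,-0.6,0]' >/dev/null
python3 -m handwheel '[0,0,0,-0.4,-0.3,0,0,0,0,0,-0.8,-0.5,0,0,0,0,0,-0.9,-0.5,0,0,0,0,0,-0.9,-0.5,0,0,0,0,0,-0.9,-0.5,0,0]' >/dev/null
python3 -m handwheel '[0,0,0,-0.9,-0.5,0,0,0,0,0,-0.9,-0.5,0,0,0,0,0,-0.9,-0.6,0,0,0,0,0,-0.9,-0.6,0,0,0,0,0,-0.9,-0.6,0,0]' >/dev/null
python3 -m handwheel '[0,0,0,-0.9,-0.6,0,0,0,0,0,-0.7,-0.5,0,0,0,0,0,-0.4,-0.2,0,0,0,0,0,0,0,0,0,0,0,0,0,0,0,0]' 
python3 plan.py jar 31; python3 - <<'E'
from h import *
for c in("scene","top"):
    p,P=cloud(c); cv2.imwrite(f"pics/{c}2.png",p[:,:,::-1])
    Q=sel(P,(619,-57),60,131,158); print(c,len(Q),enc(Q),fit(Q,17))
    Q=sel(P,(619,-57),60,52,75); print(c,"skirt",len(Q),enc(Q))
    Q=sel(P,(619,-57),60,150,175); print(c,"top",np.percentile(Q[:,2],98))
E
```

```text
t: 10.63
position: [485.7, -331.0, 222.4]
tool_rot: [-2.108, -2.328, -0.001]
force: [0.1, 1.3, 0.9]
opening: 92.9
grip_force: 0.0
turn units [ 0.   -0.01  0.01] shift units (in target axes) [-0.02 -0.    7.66]
t 10.63 [ 485.7 -331.   222.4] open 92.9 grip 0.0 F [0.1 1.3 0.9] q [ 0.78  0.46 -0.39  1.9   0.23  0.83  0.37]
scene 234 [620.7 -53.4  17.3] [618.70549542 -57.30022294]
scene skirt 347 [622.1 -53.4  31.3]
scene top 161.79433766296037
top 170 [617.6 -56.4  17.9] [619.8278343  -56.06824491]
top skirt 162 [616.  -55.6  28.9]
top top 162.2100037923453
```

View pics/scene2.png

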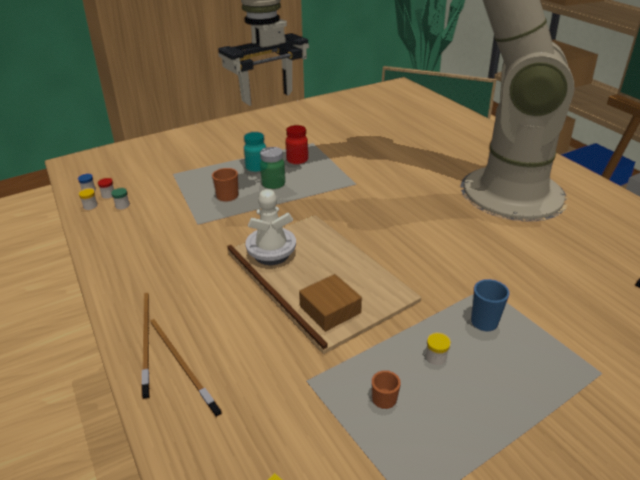

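The angel stands centred and upright on the turntable at (268,225), with its head within 1 mm of the middle. Next, down to the jar.

```bash

python3 -m handwheel '[0,0,0,0,0,1,0,0,0,0,0,0,1,0,0,0,0,0,0,1,0,0,0,0,0,0,1,0,0,0,0,0,0,1,0]' >/dev/null
python3 -m handwheel '[0,0,0,0,0,1,0,0,0,0,0,0,0.9,0,0,0,0,0,0,0.5,0,0,0,0,0,0,0.2,0.2,0,0,0,0,0,0,1]' 30
python3 -m handwheel '[0,0,0,0,0,0,1,0,0,0,0,0,0,1,0,0,0,0,0,0,1,0,0,0,0,0,0,1,0,0,0,0,0,0,1]'
python3 -m handwheel '[0,0,0,0,0,0,1]'; python3 plan.py block 84
```

```text
t: 11.57
position: [486.2, -329.5, 31.6]
tool_rot: [-2.104, -2.331, -0.0]
force: [-0.1, -0.2, 0.4]
opening: 84.2
grip_force: 0.0
t: 11.98
position: [486.1, -331.5, 33.6]
tool_rot: [2.107, 2.329, 0.0]
force: [-1.4, 1.4, 6.9]
opening: 59.0
grip_force: 30.0
t: 12.07
position: [486.1, -331.5, 33.6]
tool_rot: [2.107, 2.328, 0.0]
force: [-0.7, 0.7, 6.9]
opening: 59.2
grip_force: 30.0
turn units [0.01 0.01 0.01] shift units (in target axes) [18.42  6.37 -2.02]
t 12.07 [ 486.1 -331.5   33.6] open 59.2 grip 30.0 F [-0.7  0.7  6.9] q [ 0.67  0.7  -0.25  2.04  0.39  0.44  0.22]
```

```bash

python3 -m handwheel '[0,0,0,0,0,-0.2,1,0,0,0,0,0,-0.6,1,0,0,0,0,0,-1,1,0,0,0,0,0,-1,1,0,0,0,0,0,-1,1]' 40
python3 -m handwheel '[0,0,0,0,0,-1,1,0,0,0,0,0,-1,1,0,0,0,0,0,-1,1,0,0,0,0.3,0.1,-0.7,1,0,0,0,0.6,0.2,0,1]' >/dev/null
python3 -m handwheel '[0,0,0,1,0.3,0,1,0,0,0,1,0.3,0,1,0,0,0,1,0.4,0,1,0,0,0,1,0.4,0,1,0,0,0,1,0.4,0,1]' >/dev/null
python3 -m handwheel '[0,0,0,1,0.3,0,1,0,0,0,1,0.3,0,1,0,0,0,1,0.4,0,1,0,0,0,1,0.4,0,1,0,0,0,1,0.4,0,1]' >/dev/null
python3 -m handwheel '[0,0,0,1,0.3,0,1,0,0,0,1,0.3,0,1,0,0,0,1,0.4,0,1,0,0,0,1,0.3,0,1,0,0,0,1,0.3,0,1]' >/dev/null
python3 -m handwheel '[0,0,0,1,0.4,0,1,0,0,0,0.9,0.3,0,1,0,0,0,0.6,0.2,0,1,0,0,0,0,0,0,1,0,0,0,0,0,0,1]'
python3 plan.py block 86; python3 - <<'E'
from h import *
for c in("scene","top"):
    p,P=cloud(c); cv2.imwrite(f"pics/{c}3.png",p[:,:,::-1])
E
```

```text
t: 12.48
position: [485.2, -331.0, 128.7]
tool_rot: [-2.107, -2.329, 0.0]
force: [0.2, -1.1, -3.2]
opening: 59.2
grip_force: 40.0
t: 14.57
position: [598.7, 142.7, 219.9]
tool_rot: [-2.106, -2.331, 0.001]
force: [0.9, -1.3, -2.0]
opening: 59.1
grip_force: 40.0
turn units [-0.01  0.    0.03] shift units (in target axes) [-0.01  0.02  5.36]
t 14.57 [598.7 142.7 219.9] open 59.1 grip 40.0 F [ 0.9 -1.3 -2. ] q [-0.03  0.5  -0.43  1.84  0.26  0.86 -0.49]
```

View pics/scene3.png

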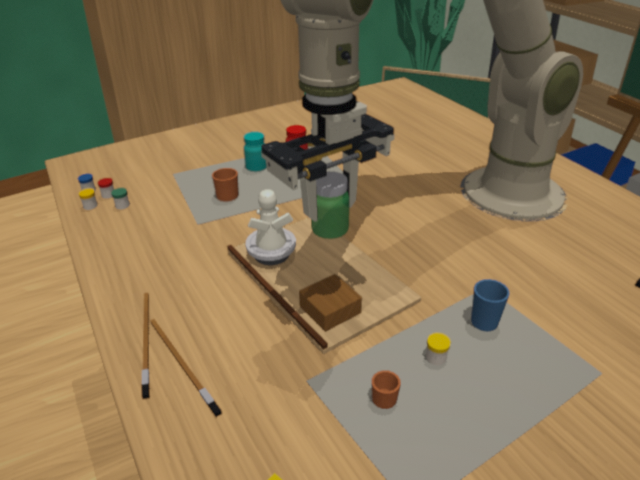

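The green jar hangs upright at (330,210), above the block at (330,300). Lowering it now.

```bash

python3 -m handwheel '[0,0,0,0,0,1,1,0,0,0,0,0,1,1,0,0,0,0,0,1,1,0,0,0,0,0,1,1,0,0,0,0,0,0.6,1]' >/dev/null
python3 -m handwheel '[0,0,0,0,0,0.4,1,0,0,0,0,0,0.25,1,0,0,0,0,0,0.1,1,0,0,0,0,0,0,1,0,0,0,0,0,0,1]'
python3 plan.py block 86
```

```text
t: 15.5
position: [599.6, 142.4, 87.2]
tool_rot: [2.108, 2.329, 0.002]
force: [0.5, -0.1, -2.2]
opening: 59.2
grip_force: 40.0
turn units [ 0.01 -0.    0.01] shift units (in target axes) [ 0.   -0.01  0.05]
t 15.5 [599.6 142.4  87.2] open 59.2 grip 40.0 F [ 0.5 -0.1 -2.2] q [-0.1   0.66 -0.34  1.95  0.37  0.6  -0.59]
```

```bash

python3 -m handwheel '[0,0,0,0,0,0.06,1,0,0,0,0,0,0.03,1,0,0,0,0,0,0,1]'
python3 -m handwheel '[0,0,0,0,0,0,0.3,0,0,0,0,0,0,0,0,0,0,0,0,0,0,0,0,0,0,0,0,0,0,0,0,0,0,0,0]'
python3 -m handwheel '[0,0,0,0,0,-0.3,0,0,0,0,0,0,-0.8,0,0,0,0,0,0,-1,0,0,0,0,0,0,-1,0,0,0,0,0,0,-0.9,0]'
python3 -m handwheel '[0,0,0,0.4,0.1,-0.3,0,0,0,0,0.9,0.2,0,0,0,0,0,1,0.2,0,0,0,0,0,1,0.2,0,0,0,0,0,1,0.2,0,0]' >/dev/null
python3 -m handwheel '[0,0,0,1,0.2,0,0,0,0,0,1,0.2,0,0,0,0,0,1,0.2,0,0,0,0,0,0.58,0.16,0,0,0,0,0,0,0,0,0]' >/dev/null
python3 -m handwheel '[0,0,0,0,0,0,0]'
python3 plan.py small 10;  python3 - <<'E'
from h import *
for c in("scene","top"):
    p,P=cloud(c); cv2.imwrite(f"pics/{c}4.png",p[:,:,::-1])
    Q=sel(P,(599,142),60,136,150); print(c,len(Q),enc(Q),fit(Q,26),np.percentile(Q[:,2],[50]))
E
```

```text
t: 15.75
position: [599.7, 142.6, 85.6]
tool_rot: [2.107, 2.328, 0.002]
force: [-1.6, -0.9, 6.2]
opening: 59.3
grip_force: 40.0
t: 16.17
position: [599.1, 142.5, 84.1]
tool_rot: [2.108, 2.33, 0.0]
force: [-0.7, -0.1, -0.0]
opening: 87.1
grip_force: 0.0
t: 16.58
position: [599.0, 142.6, 185.9]
tool_rot: [-2.107, -2.33, -0.0]
force: [0.5, 0.1, -0.3]
opening: 92.7
grip_force: 0.0
t: 17.5
position: [620.2, 343.0, 191.0]
tool_rot: [-2.106, -2.331, 0.002]
force: [-0.2, -0.9, -1.2]
opening: 93.0
grip_force: 0.0
turn units [-0.01  0.01  0.03] shift units (in target axes) [-0.01  0.05  7.24]
t 17.5 [620.2 343.  191. ] open 93.0 grip 0.0 F [-0.2 -0.9 -1.2] q [-0.34  0.63 -0.4   1.65  0.29  0.92 -0.75]
scene 109 [615.  136.3  21.1] [597.57413275 143.68120896] [143.07550295]
top 608 [599.2 141.4  26.7] [599.68784093 141.54594553] [141.9978172]
```

View pics/scene4.png

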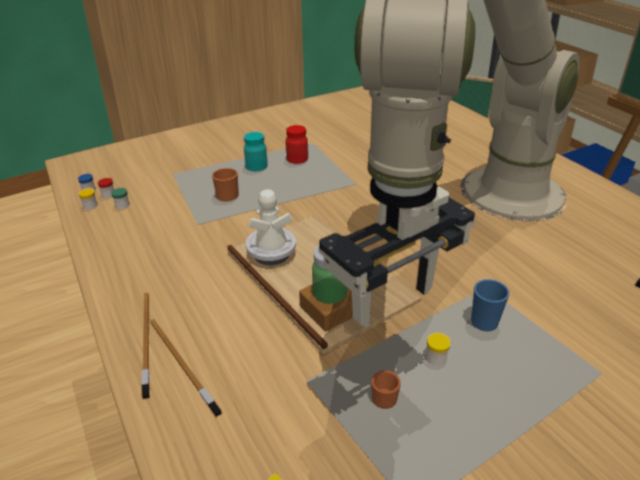

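The jar stands on the block at (327,290), centred to about 1 mm. Next, the small pot at (386,389).

```bash

python3 -m handwheel '[0,0,0,0,0.05,1,0,0,0,0,0,0,1,0,0,0,0,0,0,1,0,0,0,0,0,0,1,0,0,0,0,0,0,1,0]' >/dev/null
python3 -m handwheel '[0,0,0,0,0,0.9,0,0,0,0,0,0,0.8,0,0,0,0,0,0,0.4,0,0,0,0,0,0,0.15,0.1,0,0,0,0,0,0,1]' 15
python3 -m handwheel '[0,0,0,0,0,0,1,0,0,0,0,0,0,1,0,0,0,0,0,0,1,0,0,0,0,0,0,1,0,0,0,0,0,0,1]'
python3 -m handwheel '[0,0,0,0,0,0,1,0,0,0,0,0,0,1,0,0,0,0,0,0,1,0,0,0,0,0,0,1]'; python3 plan.py mid 22
```

```text
t: 18.43
position: [622.0, 341.6, 10.0]
tool_rot: [2.109, 2.329, -0.002]
force: [-0.9, -1.1, -0.1]
opening: 84.1
grip_force: 0.0
t: 18.85
position: [622.2, 342.9, 11.1]
tool_rot: [2.108, 2.329, 0.001]
force: [0.5, -0.0, 0.5]
opening: 51.2
grip_force: 0.0
t: 19.18
position: [622.1, 342.8, 10.7]
tool_rot: [2.108, 2.33, 0.0]
force: [-1.2, -1.1, 5.1]
opening: 43.2
grip_force: 15.0
turn units [ 0.   -0.    0.02] shift units (in target axes) [-11.89  -1.69  -0.45]
t 19.18 [622.1 342.8  10.7] open 43.2 grip 15.0 F [-1.2 -1.1  5.1] q [-0.4   0.84 -0.31  1.75  0.4   0.62 -0.84]
```

```bash

python3 -m handwheel '[0,0,0,0,0,-0.2,1,0,0,0,0,0,-0.6,1,0,0,0,0,0,-1,1,0,0,0,0,0,-1,1,0,0,0,0,0,-1,1]' 20
python3 -m handwheel '[0,0,0,0,0,-1,1,0,0,0,0,0,-1,1,0,0,0,0,0,-1,1,0,0,0,-0.3,-0.1,-0.4,1,0,0,0,-0.6,-0.1,0,1]' >/dev/null
python3 -m handwheel '[0,0,0,-1,-0.15,0,1,0,0,0,-1,-0.15,0,1,0,0,0,-1,-0.15,0,1,0,0,0,-1,-0.15,0,1,0,0,0,-1,-0.15,0,1]' >/dev/null
python3 -m handwheel '[0,0,0,-1,-0.15,0,1,0,0,0,-1,-0.15,0,1,0,0,0,-1,-0.15,0,1,0,0,0,-1,-0.15,0,1,0,0,0,-1,-0.15,0,1]' >/dev/null
python3 -m handwheel '[0,0,0,-0.7,0,0,1,0,0,0,-0.3,0,0,1,0,0,0,0,0,0,1,0,0,0,0,0,0,1]'
python3 plan.py mid 23;  python3 - <<'E'
from h import *
for c in("scene","top"):
    p,P=cloud(c); cv2.imwrite(f"pics/{c}5.png",p[:,:,::-1])
E
```

```text
t: 19.6
position: [621.7, 342.7, 107.1]
tool_rot: [-2.107, -2.33, 0.0]
force: [0.7, 0.6, -1.1]
opening: 43.1
grip_force: 20.0
t: 21.18
position: [608.7, 42.4, 189.7]
tool_rot: [-2.108, -2.328, 0.001]
force: [-0.8, 0.8, -1.5]
opening: 43.4
grip_force: 20.0
turn units [-0.01 -0.01  0.01] shift units (in target axes) [0.02 0.02 6.67]
t 21.18 [608.7  42.4 189.7] open 43.4 grip 20.0 F [-0.8  0.8 -1.5] q [ 0.12  0.52 -0.42  1.88  0.29  0.8  -0.35]
```

View pics/scene5.png

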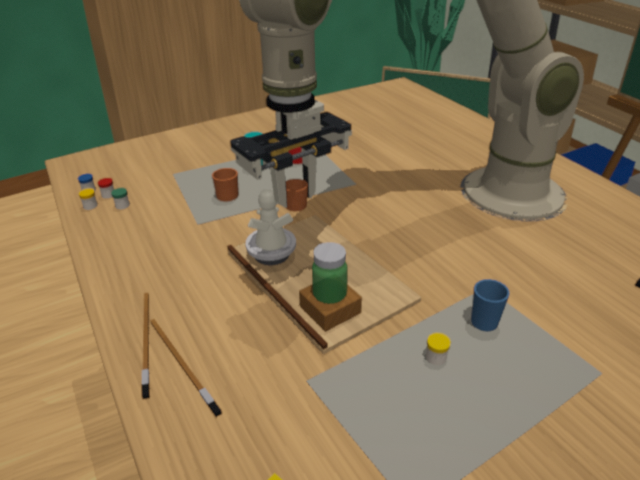

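The small pot hangs level at (296,195), above the midpoint. Lowering it, then opening only partly because of the back strip.

```bash

python3 -m handwheel '[0,0,0,0.02,0.02,1,1,0,0,0,0,0,1,1,0,0,0,0,0,1,1,0,0,0,0,0,1,1,0,0,0,0,0,1,1]' >/dev/null
python3 -m handwheel '[0,0,0,0,0,0.8,1,0,0,0,0,0,0.5,1,0,0,0,0,0,0.25,1,0,0,0,0,0,0.08,1,0,0,0,0,0,0,1]'
python3 -m handwheel '[0,0,0,0,0,0.03,1,0,0,0,0,0,0,1,0,0,0,0,0,0,1]'; python3 plan.py mid 23
```

```text
t: 22.12
position: [609.9, 43.7, 24.8]
tool_rot: [-2.107, -2.33, -0.0]
force: [-0.4, -0.0, -0.7]
opening: 43.2
grip_force: 20.0
t: 22.37
position: [610.3, 43.0, 24.8]
tool_rot: [2.107, 2.329, 0.002]
force: [0.7, -0.3, -0.4]
opening: 43.3
grip_force: 20.0
turn units [0.02 0.   0.01] shift units (in target axes) [ 0.   -0.04  0.07]
t 22.37 [610.3  43.   24.8] open 43.3 grip 20.0 F [ 0.7 -0.3 -0.4] q [ 0.03  0.74 -0.29  1.99  0.43  0.48 -0.48]
```

```bash

python3 -m handwheel '[0,0,0,0,-0.04,0.07,1,0,0,0,0,0,0.03,1,0,0,0,0,0,0,1]'
python3 -m handwheel '[0,0,0,0,0,0,0.7,0,0,0,0,0,0,0.3,0,0,0,0,0,0,0.3,0,0,0,0,0,0,0.3]'
python3 -m handwheel '[0,0,0,0,0,-0.3,0.3,0,0,0,0,0,-0.8,0.3,0,0,0,0,0,-1,0.3,0,0,0,0,0,-1,0.3,0,0,0,0,0,-1,0.3]'
python3 -m handwheel '[0,0,0,0,0,-1,0.3,0,0,0,0,0,-1,0.3,0,0,0,0,0,-0.9,0.3,0,0,0,-0.4,0,-0.3,0.3,0,0,0,-0.8,0,0,0.3]'
python3 -m handwheel '[0,0,0,-1,-0.1,0,0.3,0,0,0,-1,-0.1,0,0.3,0,0,0,-1,-0.1,0,0.3,0,0,0,-1,-0.1,0,0.3,0,0,0,-1,-0.1,0,0.3]' >/dev/null
python3 -m handwheel '[0,0,0,-1,-0.1,0,0.3,0,0,0,-1,-0.2,0,0.3,0,0,0,-1,-0.2,0,0,0,0,0,-1,-0.2,0,0,0,0,0,-1,-0.2,0,0]' >/dev/null
python3 -m handwheel '[0,0,0,-1,-0.2,0,0,0,0,0,-1,-0.1,0,0,0,0,0,-1,0,0,0,0,0,0,-0.8,0,0,0,0,0,1,0,0,0,0]' >/dev/null
python3 -m handwheel '[0,0,1,0,0,0,0,0,0,1,0,0,0,0,0,0,1,0,0,0,0,0,0,1,0,0,0,0,0,0,1,0,0,0,0]' >/dev/null
python3 -m handwheel '[0,0,1,0,0,0,0,0,0,1,0,0,0,0,0,0,1,0,0,0,0,0,0,1,0,0,0,0,0,0,1,0,0,0,0]' >/dev/null
python3 -m handwheel '[0,0,1,0,0,0,0,0,0,1,0,0,0,0,0,0,1,0,0,0,0,0,0,1,0,0,0,0,0,0,1,0,0,0,0]' >/dev/null
python3 -m handwheel '[0,0,1,0,0,0,0,0,0,1,0,0,0,0,0,0,0,0,0,0,0]'
python3 plan.py large 27 5.65;  python3 - <<'E'
from h import *
for c in("scene","top"):
    p,P=cloud(c); cv2.imwrite(f"pics/{c}6.png",p[:,:,::-1])
    Q=sel(P,(609,43),35,48,60); print(c,len(Q),enc(Q),fit(Q,21.5),np.percentile(Q[:,2],[5,50,95]))
    Q=sel(P,(606,-335),50,56,68); print(c,len(Q),enc(Q),fit(Q,30.5))
E
```

```text
t: 22.62
position: [609.4, 42.8, 22.6]
tool_rot: [2.107, 2.328, 0.002]
force: [-1.3, -1.0, 10.5]
opening: 43.0
grip_force: 20.0
t: 22.95
position: [608.8, 42.8, 21.4]
tool_rot: [2.108, 2.329, 0.0]
force: [1.0, -0.2, -0.5]
opening: 58.2
grip_force: 0.0
t: 23.37
position: [608.4, 42.9, 125.2]
tool_rot: [-2.107, -2.329, 0.001]
force: [0.3, -0.0, 0.3]
opening: 65.1
grip_force: 0.0
t: 23.78
position: [612.7, 15.2, 206.6]
tool_rot: [2.102, 2.332, 0.006]
force: [0.9, 1.2, 0.3]
opening: 64.9
grip_force: 0.0
t: 26.53
position: [603.2, -334.8, 203.1]
tool_rot: [-3.138, -0.151, 0.002]
force: [0.4, -0.8, -0.2]
opening: 93.1
grip_force: 0.0
turn units [-0.    0.02 -0.03] shift units (in target axes) [0.11 0.02 7.05]
t 26.53 [ 603.2 -334.8  203.1] open 93.1 grip 0.0 F [ 0.4 -0.8 -0.2] q [ 0.41  0.57  0.02  1.7  -0.02  0.87 -1.04]
scene 210 [608.1  43.2  24. ] [609.6170874  43.6489167] [48.78097665 53.58175655 56.54345742]
scene 174 [ 606.1 -336.2   33.1] [ 606.78760979 -335.51809355]
top 138 [608.5  43.3  21.9] [608.24549841  42.98476636] [48.78451784 53.1786548  56.43250571]
top 222 [ 606.  -335.9   31.3] [ 605.55916833 -334.98062594]
```

View pics/scene6.png

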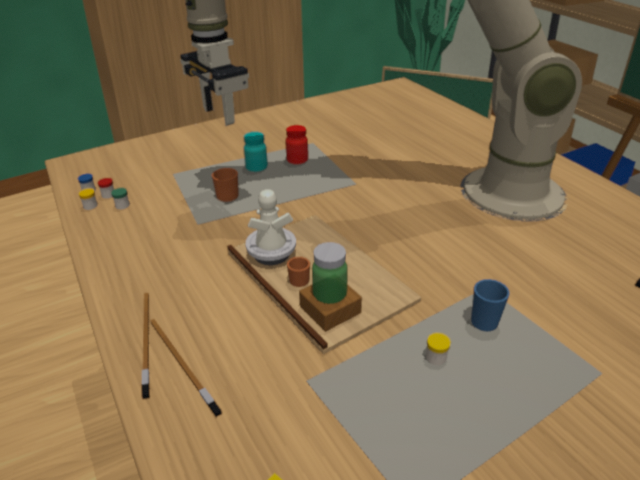

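The small pot stands upright on the board at (299,270), midway between turntable and block. Next, the large pot at (226,185).

```bash

python3 -m handwheel '[0,0,0,0.11,0,1,0,0,0,0,0,0,1,0,0,0,0,0,0,1,0,0,0,0,0,0,1,0,0,0,0,0,0,1,0]' >/dev/null
python3 -m handwheel '[0,0,0,0,0,1,0,0,0,0,0,0,0.6,0,0,0,0,0,0,0.4,0,0,0,0,0,0,0.05,0.1,0,0,0,0,0,0,1]' 20
python3 -m handwheel '[0,0,0,0,0,0,1,0,0,0,0,0,0,1,0,0,0,0,0,0,1,0,0,0,0,0,0,1,0,0,0,0,0,0,1]'
python3 -m handwheel '[0,0,0,0,0,0,1,0,0,0,0,0,0,1]'; python3 plan.py front 39 5.65
```

```text
t: 27.47
position: [606.4, -334.4, 27.3]
tool_rot: [-3.137, -0.158, 0.001]
force: [-0.4, 0.1, 0.5]
opening: 83.7
grip_force: 0.0
t: 27.88
position: [607.3, -334.7, 28.8]
tool_rot: [3.137, 0.157, 0.003]
force: [-0.3, 0.2, 5.5]
opening: 61.0
grip_force: 20.0
t: 28.05
position: [607.3, -334.7, 28.8]
tool_rot: [3.137, 0.157, 0.002]
force: [0.5, -0.9, 6.8]
opening: 60.7
grip_force: 20.0
turn units [ 0.01 -0.02  0.02] shift units (in target axes) [ -2.46 -11.02  -0.41]
t 28.05 [ 607.3 -334.7   28.8] open 60.7 grip 20.0 F [ 0.5 -0.9  6.8] q [ 0.42  0.78  0.01  1.8  -0.01  0.56 -1.04]
```

```bash

python3 -m handwheel '[0,0,0,0,0,-0.2,1,0,0,0,0,0,-0.6,1,0,0,0,0,0,-1,1,0,0,0,0,0,-1,1,0,0,0,0,0,-1,1]' 25
python3 -m handwheel '[0,0,0,0,0,-0.8,1,0,0,0,-0.4,-0.4,-0.4,1,0,0,0,-0.5,-0.8,0,1,0,0,0,-0.5,-1,0,1,0,0,0,-0.5,-1,0,1]' >/dev/null
python3 -m handwheel '[0,0,0,-0.4,-1,0,1,0,0,0,-0.2,-1,0,1,0,0,0,0,-1,0,1,0,0,0,0,-1,0,1,0,0,0,0,-1,0,1]' >/dev/null
python3 -m handwheel '[0,0,0,0,-1,0,1,0,0,0,0,-1,0,1,0,0,0,0,-0.8,0,1,0,0,0,0,0,0,1,0,0,0,0,0,0,1]'
python3 plan.py front 41 5.65;  python3 - <<'E'
from h import *
for c in("scene","top"):
    p,P=cloud(c); cv2.imwrite(f"pics/{c}7.png",p[:,:,::-1])
    a=state()["position"]; Q=sel(P,a[:2],45,a[2]-27,a[2]+10); print(c,len(Q),enc(Q),fit(Q,29))
E
```

```text
t: 28.47
position: [606.2, -333.7, 123.4]
tool_rot: [-3.137, -0.157, 0.002]
force: [-0.1, 0.4, -1.0]
opening: 60.8
grip_force: 25.0
t: 29.72
position: [516.9, -65.6, 152.9]
tool_rot: [-3.137, -0.161, 0.0]
force: [-0.4, -0.5, -1.2]
opening: 60.5
grip_force: 25.0
turn units [-0.    0.    0.05] shift units (in target axes) [0.08 0.04 4.47]
t 29.72 [516.9 -65.6 152.9] open 60.5 grip 25.0 F [-0.4 -0.5 -1.2] q [-0.    0.45  0.03  2.13 -0.02  0.56 -1.43]
scene 416 [521.2 -65.9  43.5] [514.85630649 -66.81971753]h.py:15: RuntimeWarning: Mean of empty slice.
  return least_squares(f,Q[:,:2].mean(0),loss="soft_l1",f_scale=1.).x
  ret = um.true_divide(
Traceback (most recent call last):
  File "h.py", line 15, in fit
    return least_squares(f,Q[:,:2].mean(0),loss="soft_l1",f_scale=1.).x
           ~~~~~~~~~~~~~^^^^^^^^^^^^^^^^^^^^^^^^^^^^^^^^^^^^^^^^^^^^^
ValueError: Initial guess is outside of provided bounds
```

View pics/scene7.png

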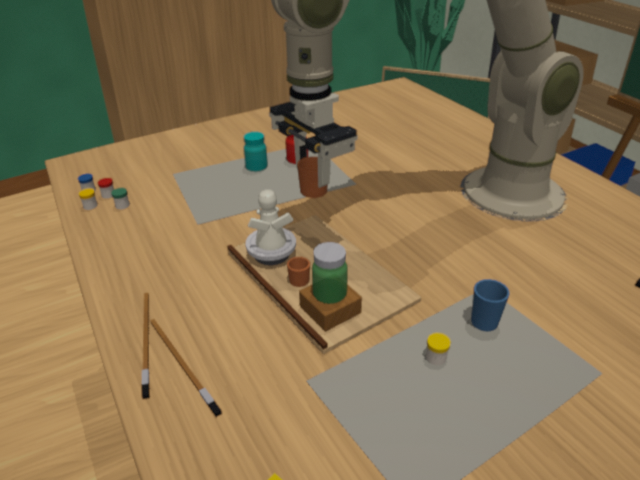

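The large pot hangs upright at (313,175), in front of the turntable. Lowering it.

```bash

python3 -m handwheel '[0,0,0,0.1,0.04,1,1,0,0,0,0,0,1,1,0,0,0,0,0,1,1,0,0,0,0,0,0.8,1,0,0,0,0,0,0.4,1]' >/dev/null
python3 -m handwheel '[0,0,0,0,0,0.2,1,0,0,0,0,0,0,1,0,0,0,0,0,0,1]'; python3 plan.py front 41 5.65
```

```text
t: 30.48
position: [519.9, -68.1, 43.1]
tool_rot: [3.137, 0.156, 0.001]
force: [-0.4, 0.1, -0.9]
opening: 60.8
grip_force: 25.0
turn units [ 0.   -0.    0.01] shift units (in target axes) [-0.03 -0.07  0.08]
t 30.48 [519.9 -68.1  43.1] open 60.8 grip 25.0 F [-0.4  0.1 -0.9] q [ 0.01  0.64  0.01  2.19 -0.03  0.31 -1.42]
```

```bash

python3 -m handwheel '[0,0,0,0,-0.06,0.07,1,0,0,0,0,0,0.03,1,0,0,0,0,0,0,1]'
python3 -m handwheel '[0,0,0,0,0,0,0.3,0,0,0,0,0,0,0,0,0,0,0,0,0,0,0,0,0,0,0,0,0]'
python3 -m handwheel '[0,0,0,0,0,-0.3,0,0,0,0,0,0,-0.8,0,0,0,0,0,0,-1,0,0,0,0,0,0,-1,0,0,0,0,0,0,-1,0]'
python3 -m handwheel '[0,0,0,0,0,-1,0,0,0,0,0,0.6,-0.5,0,0,0,0,0,1,0,0,0,0,0,0,1,0,0,0,0,0,0,1,0,0]' >/dev/null
python3 -m handwheel '[0,0,0,0,1,0,0,0,0,0,0,1,0,0,0,0,0,0,1,0,0,0,0,0,0,1,0,0,0,0,0,0,1,0,0]' >/dev/null
python3 -m handwheel '[0,0,0,0,0.5,0,0,0,0,0,0,0,0,0,0,0,0,0,0,0,0]'
python3 - <<'E'
from h import *
bx=np.array([.9951,.0985])
for c in("scene","top"):
    p,P=cloud(c); cv2.imwrite(f"pics/{c}8.png",p[:,:,::-1])
    for n,xy,r,a,b,R in(("large",(519,-66),50,66,80,30.5),("small",(609,43),35,48,60,21.5),("lid",(599,142),50,136,150,26),("head",(619,-57),50,131,158,17),("glass",(375,295),50,20,80,30),("paint",(501,317),40,25,50,19)):
        Q=sel(P,xy,r,a,b); print(c,n,len(Q),enc(Q),fit(Q,R).round(1))
E
```

```text
t: 30.73
position: [519.9, -65.9, 40.8]
tool_rot: [3.138, 0.157, 0.002]
force: [-0.2, 0.4, -0.1]
opening: 61.1
grip_force: 25.0
t: 31.07
position: [519.5, -66.1, 40.3]
tool_rot: [3.138, 0.157, 0.0]
force: [-0.1, 1.2, 0.5]
opening: 80.4
grip_force: 0.0
t: 31.48
position: [519.1, -66.1, 144.1]
tool_rot: [-3.138, -0.157, 0.001]
force: [-0.1, 0.0, -0.7]
opening: 93.0
grip_force: 0.0
t: 32.57
position: [541.8, -292.0, 180.1]
tool_rot: [-3.137, -0.156, 0.001]
force: [-0.8, 0.7, -0.6]
opening: 93.0
grip_force: 0.0
scene large 303 [521.8 -66.5  33.8] [518.9 -65.5]
scene small 211 [608.7  43.2  23.1] [609.4  43.4]
scene lid 598 [601.1 141.4  27.9] [599.5 140.7]
scene head 247 [621.2 -52.1  17.2] [618.9 -57.1]
scene glass 1347 [375.9 296.2  32. ] [375.7 295.2]
scene paint 426 [500.5 316.9  21. ] [500.1 315.7]
top large 230 [518.2 -65.9  30.8] [517.5 -65.6]
top small 137 [609.2  44.   22.2] [608.2  43.1]
top lid 603 [599.4 140.6  27. ] [599.6 141.9]
top head 181 [617.6 -56.3  17.7] [619.9 -56.2]
top glass 800 [374.9 296.8  30.8] [374.4 292.9]
top paint 301 [500.6 316.9  19.4] [501.5 317.5]
```

View pics/scene8.png

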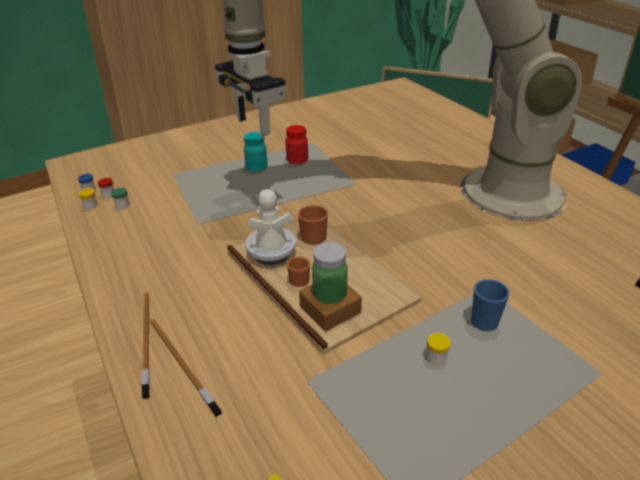

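View pics/top8.png

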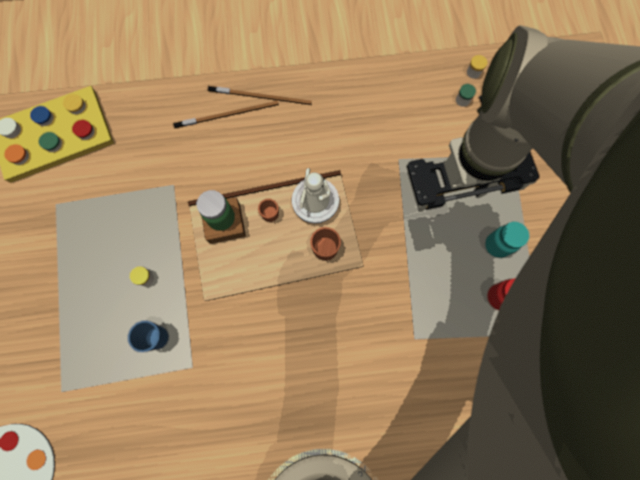

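Both pictures show everything in place: the angel at top (315,190), jar (215,210), small pot (269,210) and large pot (326,243), with a gap of about 20 mm. The cup and paint pot have not moved, and the gripper is clear.

```bash
python3 -c "from cell import hand_in; print(hand_in())"
```

```text
the job is handed in; nothing more can be done
None
```

The still life is set up as asked and handed in at about 33 s; in the last pictures all four pieces stood upright within about 2 mm of their targets, and the cup and paint pot had not moved.

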